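Put three post-mounted optics on the risers that bring them to beam height

TASK

Each of the three post-mounted optics stands on the wrong riser block, so none of them is at the height of the laser beam. Change them round: the tallest (square filter) onto the lowest riser, the middle one (lens) onto the middle riser and the shortest (iris) onto the highest riser, each set down without dropping it, upright, on the middle of its riser and facing along the beam line, and let go. The empty thin plate in the same row is free for parking one on the way; do not tip an optic over and leave the viewer, the tissue box and the screwdriver where they are.

Things in the scene. Friction and masses are not known exactly. Their poses are not given: they have to be found in the camera images.
- iris: Shortest optic, an iris: black disc head 42 mm across, 12 mm thick, steel leaves, lever pin 8 mm above it; round foot 48 mm across, 8 mm thick. Head centre 52, top 73 mm above the origin. Grip the head's flat sides, 42 mm apart in x, 22 mm high. Post 13 mm thick; 0.18 kg. Origin: middle of the foot's underside; z up, y through the optic. Starts near the middle of the lowest riser.
- lens: Middle optic, a lens: thick black disc head 42 mm across, 24 mm thick, pale glass; square foot 46 mm wide, 8 mm thick. Head centre 76, top 97 mm above the origin. Grip the head's flat sides, 42 mm apart in x, 22 mm high. Post 13 mm thick; 0.18 kg. Origin: middle of the foot's underside; z up, y through the optic. Starts near the middle of the highest riser.
- filter: Tallest optic, a filter: black square head 42 x 42 mm, 10 mm thick, amber glass; oblong foot 40 (x) by 58 (y) mm, 8 mm thick. Head centre 100, top 121 mm above the origin. Grip the head's flat sides, 42 mm apart in x, 22 mm high. Post 13 mm thick; 0.18 kg. Origin: middle of the foot's underside; z up, y through the optic. Starts near the middle of the middle riser.
- riser_low: Lowest riser: round bright steel disc 82 mm across, flat top 20 mm above its origin. Bolted to the board; origin: middle of its underside, 10 mm above the table; z up, y along the row. Risers and spare plate stand 105 mm apart in any order in one row on a light metal breadboard; grey laser head at the row's +y end and disc sensor at its -y end (tops 160 mm above the table, 90 mm from the end places).
- riser_mid: Middle riser: square dark steel block, 72 x 72 mm, flat top 44 mm above its origin. Bolted to the board; origin: middle of its underside, 10 mm above the table; z up, y along the row. 
- riser_high: Highest riser: aluminium block 64 x 64 mm on a flange 86 x 66 mm, 10 mm thick; flat top 68 mm above its origin. Bolted to the board; origin: middle of its underside, 10 mm above the table; z up, y along the row. 
- spare_plate: Empty thin black plate, 84 mm in x, 66 mm in y, flat top 4 mm above its origin, small bolt heads at the corners; free for parking. Bolted to the board; origin: middle of its underside, 10 mm above the table; z up, y along the row. 
- viewer: Bystander, not to be moved: hand-held infrared viewer, blue box 70 x 110 x 55 mm with a black lens barrel towards +y, lying on the table beyond the breadboard. Origin: underside of the box.
- tissue_box: Bystander, not to be moved: white and green lens-tissue box 75 x 120 x 45 mm with a slot on top, on the table beyond the breadboard. Origin: centre of the underside.
- driver: Bystander, not to be moved: screwdriver about 160 mm long and 30 mm high lying on the table beyond the breadboard, between viewer and box. Origin: under its middle, x along its length.
Mind the look-alikes: they are no part of the job. Leave any brown or purple look-alike of the lens alone.

How it is judged:
By the outcome, as a careful person would: the job done as asked, in the order asked, and still so for the second after the job is handed in, with the robot touching nothing.
It also fails if it takes over 101 s, if anything falls off the work surface, if the arm or the gripper's body presses on something with over 40 N, if the wrist force passes 120 N, or if a joint passes its speed limit or range.

ROBOT

A 6-joint arm with a two-finger parallel gripper is mounted at the origin on the work surface. World frame = base frame: x ahead of the robot, y to its left, z up, the work surface at z = 0. Lengths are in mm, angles in rad, forces in N, time in s.
With the tool pointing down it reaches from about 400 to 925 mm from the base axis. Payload 12.5 kg.
Tool frame: the origin (TCP) lies at the very end of the fingers, on their centre line; the grasp point (between the pads) lies 19 mm behind it; z points along the fingers, y is the line along which they close (so a half turn about z gives the same grasp; the last joint's range is limited). The gripper opens to 95 mm and grips with 3 to 60 N. Pads are 20 mm wide; open, the fingers measure 119 mm over their backs; the gripper's body (75 mm by 180 mm) begins 59 mm behind the grasp point.
Start: joints at [-1.375, 0.491, 1.559, -0, 1.092, -0.106], TCP at [185.798, -596.763, 214.661] pointing down, gripper open.
Joint ranges: [-3.1, 3.1], [-0.84, 2.19], [0.05, 2.79], [-1.13, 4.28], [0.06, 2.93], [-2.69, 2.69]. Speed limits (rad/s): [2.22, 2.22, 2.79, 3.14, 3.14, 3.14].

INTERFACE

Orientations are given as [roll, pitch, yaw] about the fixed x, y, z axes, in that order (R = Rz(yaw) Ry(pitch) Rx(roll)).
In Python, from cell import state, imaging, env, spot_in, mark_of gives the robot as it stands. The module is installed in compiled form; this text tells all that it offers.
- The arm moves only by the tool step_arm, never from a script. Its argument "increments" is a list of rows, each an object with "slide": the shift along the tool's x, y, z in m, a list of three; "roll": the turn about the tool's z in rad. A call has 1 to 5 rows; each row is the pose to reach, as a shift and turn from the pose commanded when the call began, along the tool's axes at that moment; what a row does not reach only later rows make up. A row lasts 1/8 s, in which the tool goes at most 62.5 mm and 10.7 degrees, less where a joint would pass 70% of its speed; a pose out of reach is approached as far as the arm can. A call with a gripper value outside its range is refused whole. "fingers" is the opening, from 0 (shut) to 1 (fully open), set as the call begins (left out, the last holds). The fingers move at their own pace and stop on an object; the grip force is fixed at half the most. Time passes only in rows, so rows that repeat a pose let the fingers close. It gives the time, the measured TCP pose, the force, the opening and the grip force at its end, in the units of the state.
- state(): the state, without advancing time (a new reading comes with each control period).
- imaging.read_camera(name): name is "side" or "top" or "wrist"; returns a dict with "color" (420x560x3 uint8, red, green, blue), "z_map" (420x560 float32, mm along the optical axis (not along the pixel's ray), 0 where there is no reading), "intrinsics" (3x3 intrinsics, pixels), "distortion" ([k1, k2, p1, p2, k3] as OpenCV has them; the pictures are not rectified), "camera_from_world" (4x4, takes a point from world to camera coordinates). Camera axes: x right, y up, looking along -z (the intrinsics and any distortion apply to the point x, -y, -z); pixel columns grow to the right and rows downward; lengths in mm; the calibration is good to about 2 mm. A picture is of the moment at which its call begins.
- env.job_done(): hands the job in; it is judged then, once.
Trained networks look in the newest picture that a camera, given by its name, has taken for a name from the list of things; names that differ only in an ending like _2 or _b are one class to them, and where a whole thing is asked for, a point or a joint stands for the part that bears it (a point fixed in the world has none). Each returns a list of dicts, best first, with "confidence" (0 to 1); they miss things now and then, are a little off and sometimes report something else, mostly with a low value. They report only what shows in the picture. A call takes as long as a camera call. They do not tell look-alikes from the thing itself.
- spot_in(camera, target): "bbox" ([left, top, right, bottom] in pixels, round what is visible of it).
- mark_of(camera, target): "uv" ([column, row] in pixels: a listed point, or the origin of a listed thing).
The state is a dict: "t": time; "joints": joint angles; "qvel": joint speeds; "tau": joint torques, N m; "eef_pos": TCP position; "tcp_rot": TCP orientation; "ft_force": force on the tool from outside, world axes, zero at the start; "moment": the same for the moment, N m; "opening": opening from 0.0 (shut) to 1.0 (fully open); "grip_force": force on a finger pad.
Only numpy, scipy, OpenCV 4.12 (cv2) and the standard library are available. Lean on these libraries where they do the work, as an engineer would, in place of code of your own. Each camera call takes 0.05 s, during which the arm holds its last target. There are 200 camera calls.

## Working session

There is one attempt and no reset: what is moved stays moved. The work goes in short steps, Python scripts to look and compute and a tool call to move; the robot and the scene stay as the last step left them, time stands still between calls to the robot, and variables do not carry over. Pictures are saved under pics/ and viewed, at most 14 in all, crops included, and the job is handed in when it is done.

Besides the shell and the picture viewer there is one more tool, called after "Request:" as name(argument=value, ...), one argument or row to a line, values as JSON. step_arm: Moves the arm, as the interface text tells. Its arguments: {"type":"object","properties":{"increments":{"type":"array"},"fingers":{"type":"number"}},"required":["increments"]}

```bash
mkdir -p pics
cat > h.py <<'E'
import numpy as np, cv2
from cell import state, imaging, env, spot_in, mark_of
def cam(n):
    c=imaging.read_camera(n); return c
def save(c,name): cv2.imwrite('pics/'+name,c['color'][:,:,::-1])
def ray(c,uv):
    n=cv2.undistortPoints(np.array([[uv]],float),np.array(c['intrinsics'],float),np.array(c['distortion'],float))[0,0]
    T=np.linalg.inv(c['camera_from_world']); d=T[:3,:3]@np.array([n[0],-n[1],-1]); return T[:3,3],d
def at_z(c,uv,z):
    o,d=ray(c,uv); return o+d*(z-o[2])/d[2]
def cloud(c):
    h,w=c['z_map'].shape; u,v=np.meshgrid(np.arange(w),np.arange(h))
    p=np.stack([u,v],-1).reshape(-1,1,2).astype(float)
    n=cv2.undistortPoints(p,np.array(c['intrinsics'],float),np.array(c['distortion'],float))[:,0]
    z=c['z_map'].reshape(-1).astype(float)
    P=np.stack([n[:,0]*z,-n[:,1]*z,-z],1); T=np.linalg.inv(c['camera_from_world'])
    W=P@T[:3,:3].T+T[:3,3]; W[z==0]=np.nan; return W.reshape(h,w,3)
def tri(a,b):
    (o1,d1),(o2,d2)=a,b; A=np.stack([d1,-d2],1); s=np.linalg.lstsq(A,o2-o1,rcond=None)[0]
    p,q=o1+s[0]*d1,o2+s[1]*d2; return (p+q)/2,np.linalg.norm(p-q)
E
python3 - <<'E'
from h import *
np.set_printoptions(precision=1,suppress=True)
C={}
for n in ['side','top']:
    c=C[n]=cam(n); save(c,n+'0.png'); W=cloud(c); print(n,'cam at',np.linalg.inv(c['camera_from_world'])[:3,3])
    for t in ['iris','lens','filter','riser_low','riser_mid','riser_high','spare_plate','viewer','tissue_box','driver']:
        for r in spot_in(n,t)[:3]:
            b=r['bbox']; u,v=int((b[0]+b[2])/2),int((b[1]+b[3])/2); print(t,'%.2f'%r['confidence'],np.array(b),W[v,u])
        for r in mark_of(n,t)[:2]: print('   mark','%.2f'%r['confidence'],np.array(r['uv']), at_z(c,r['uv'],10))
print(state())
E
```

```text
side cam at [188.4 462.6 812.7]
iris 0.88 [296.6 189.9 317.5 226.4] [520.1 -52.7  64.3]
lens 0.97 [263.7 198.6 294.5 248.9] [508.   55.  136.2]
lens 0.94 [207.8 206.2 233.5 249.3] [626.2  91.4  68. ]
lens 0.88 [330.3 257.1 361.6 305.5] [372.1  32.6  43.1]
   mark 0.87 [220.9 240.4] [635.7  87.2  10. ]
   mark 0.70 [345.9 290.8] [366.9  31.2  10. ]
filter 0.98 [315.1 126.9 340.9 184.5] [ 544.6 -159.1  115.5]
   mark 0.82 [327.9 170.9] [ 569.7 -209.5   10. ]
riser_low 0.88 [287.4 199.  328.  236.6] [517.9 -51.2  38.1]
   mark 0.47 [147.2 235.5] [768.1 172.5  10. ]
riser_mid 0.64 [307.3 161.4 353.  208.8] [ 521.8 -140.2   54.8]
   mark 0.97 [327.5 193.3] [ 532.3 -151.9   10. ]
riser_high 0.64 [252.5 228.5 310.8 275.8] [491.8  70.8  77.2]
   mark 0.91 [280.  259.1] [510.8  49.8  10. ]
spare_plate 0.74 [228.5 273.7 281.4 319.7] [498.4 146.8  12.6]
   mark 0.62 [254.1 299.2] [494.9 151.   10. ]
viewer 0.70 [ 96.2 199.7 179.4 267.6] [756.8 197.2  55. ]
viewer 0.33 [211.4 116.8 269.  167.5] [ 769.3 -134.4   45.2]
   mark 0.68 [146.8 236.4] [767.1 174.6  10. ]
tissue_box 0.94 [211.9 116.  270
[... 1254 characters left out ...]

viewer 0.95 [128.3  75.3 241.  130.7] [767.9 179.3  58. ]
   mark 0.96 [193.9 106.3] [775.5 171.8  10. ]
tissue_box 0.79 [337.4  75.6 416.2 132.3] [ 779.5 -149.    45.3]
   mark 0.95 [375.  103.8] [ 788.3 -154.5   10. ]
driver 0.60 [286.2  67.4 302.8 155.2] [765.8  -8.   27. ]
   mark 0.73 [294.2 110.2] [771.8  -8.7  10. ]
{'t': 2.1, 'joints': array([-1.4,  0.5,  1.6,  0. ,  1.1, -0.1]), 'qvel': array([ 0., -0.,  0.,  0.,  0.,  0.]), 'tau': array([  0. , -61.2, -25.8,   0.1,   0. ,  -0. ]), 'eef_pos': array([ 185.8, -596.7,  214.7]), 'tcp_rot': array([ 3.1, -0. ,  0.3]), 'ft_force': array([-1.2, -0.4,  0.9]), 'moment': array([ 0., -0., -0.]), 'grip_force': 0.0, 'opening': 1.000193259078373}
```

View pics/top0.png

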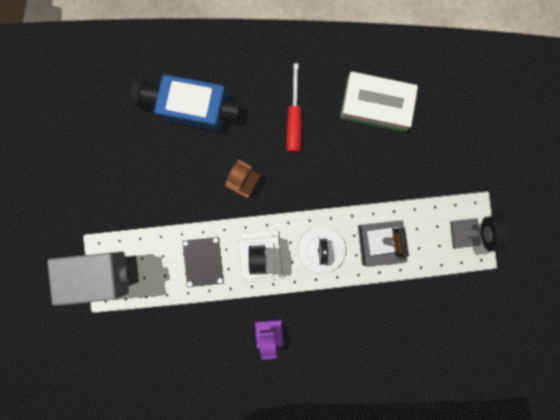

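View pics/side0.png

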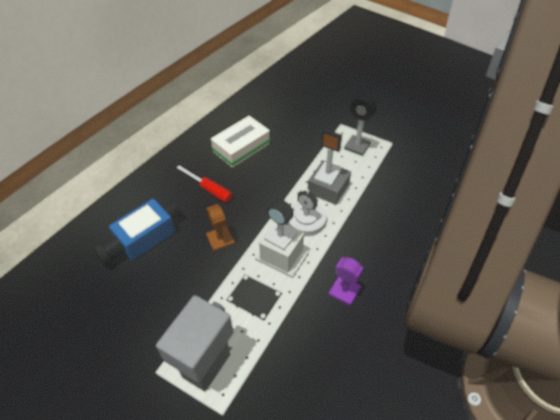

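Look-alikes of the lens: the black lens on the aluminium block at top (258,259) is the true one. The brown one at (242,179) and the purple one at (269,338) stand off the board, so I leave them alone. In the row are the spare plate (204,261), the high riser with the lens (262,257), the low riser with the iris (323,250) and the mid riser with the filter (385,242).

```bash
cat >> h.py <<'E'
G={'spare_plate':(498,147,14),'riser_high':(510,44,78),'riser_low':(523,-58,30),'riser_mid':(537,-162,54)}
def fit(W,c,z,r,tol):
    m=(abs(W[...,2]-z)<tol)&(np.hypot(W[...,0]-c[0],W[...,1]-c[1])<r)
    p=W[m]; 
    if len(p)<15: return None
    (cx,cy),s,a=cv2.minAreaRect(p[:,:2].astype(np.float32)); a=(a+45)%90-45
    return np.round([cx,cy,*s,a,np.median(p[:,2]),len(p)],1)
E
python3 - <<'E'
from h import *
C={n:cam(n) for n in('top','side')}
Ws={n:cloud(c) for n,c in C.items()}
for k,(x,y,z) in G.items():
    for n in Ws: print(k,n,fit(Ws[n],(x,y),z,62,4))
for k,(x,y,z) in {'iris':(523,-58,30+52),'lens':(510,44,78+76),'filter':(540,-160,154)}.items():
    for n in Ws: print(k,n,'head',fit(Ws[n],(x,y),z,45,21))
# triangulate high ones
for t in ['iris','lens','filter']:
    P=[]
    for n in Ws:
        for r in spot_in(n,t)[:4]:
            b=r['bbox'];P.append((n,ray(C[n],((b[0]+b[2])/2,(b[1]+b[3])/2)),r['confidence']))
    for a in P:
        for b in P:
            if a[0]=='top' and b[0]=='side':
                q,e=tri(a[1],b[1])
                if e<15: print(t,np.round(q,0),round(e,1))
c=C['top']; im=cv2.resize(c['color'][200:300,170:430],(780,300),interpolation=cv2.INTER_CUBIC); cv2.imwrite('pics/crop1.png',im[:,:,::-1])
E
```

```text
spare_plate top [4.977e+02 1.473e+02 1.224e+02 1.217e+02 1.300e+00 1.330e+01 3.273e+03]
spare_plate side [ 497.6  146.6  118.6  121.3  -15.4   12.8 1952. ]
riser_high top [511.5  43.5  64.2  64.1   7.4  78.8 670. ]
riser_high side [511.8  44.7  64.7  67.4   8.   77.2 431. ]
riser_low top [ 525.1  -60.9   80.5   80.7   27.6   30.7 1117. ]
riser_low side [521.5 -58.6  73.6  76.3  31.1  29.1 454. ]
riser_mid top [ 538.4 -165.2   72.9   72.1    7.5   54.7  840. ]
riser_mid side [ 538.6 -164.6   72.9   76.7    7.3   53.1  452. ]
iris top head [524.6 -58.3  41.5  13.9   2.7  97.7 223. ]
iris side head [524.4 -57.1  43.   16.1   5.2  88.2 300. ]
lens top head [513.7  43.7  41.6  25.5   1.7 170.4 418. ]
lens side head [513.7  45.2  44.1  26.7   3.6 164.2 524. ]
filter top head [ 543.1 -163.8   42.5   11.9    8.8  162.4  260. ]
filter side head [ 543.7 -163.9   43.1   15.3    9.3  157.7  367. ]
iris [524. -59.  55.] 0.6
lens [512.  44. 123.] 3.7
lens [367.  27.  42.] 6.1
lens [643.  77.  31.] 2.6
filter [ 543. -160.  111.] 0.2
```

View pics/crop1.png

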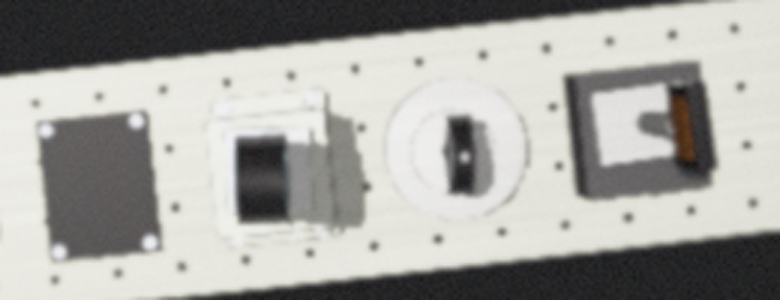

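The black lens sits on the aluminium block, so that choice is confirmed. Row yaw is 7.35°. Riser tops measure 30, 54 and 78 mm from the depth maps, and head tops agree with the text. The plan is filter→spare, lens→mid, iris→high, filter→low.

```bash
cat > go.py <<'E'
import sys
from h import *
from scipy.spatial.transform import Rotation as R
s=state(); x,y,z,yaw=map(float,sys.argv[1:5]) # target TCP mm, yaw deg
Rm=R.from_euler('xyz',s['tcp_rot']).as_matrix()
d=Rm.T@(np.array([x,y,z])-s['eef_pos'])/1000
yd=np.degrees(np.arctan2(Rm[1,0],Rm[0,0])); r=-np.radians((yaw-yd+180)%360-180)
print('pos',np.round(s['eef_pos'],1),'yaw %.2f'%yd,'slide',np.round(d,4),'roll %.4f'%r,'rows %.1f'%max(np.linalg.norm(d)/.0625,abs(r)/.187),'t %.2f'%s['t'],'tilt',np.round(Rm[:2,2],4))
E
python3 go.py 543.5 -164 260 98.5
```

```text
pos [ 185.8 -596.8  214.7] yaw 17.29 slide [ 0.4702 -0.3069 -0.0454] roll -1.4174 rows 9.0 t 2.50 tilt [-0. -0.]
```

Request:
step_arm(
  increments=[
    {"slide": [0.02, -0.02, -0.045], "roll": -0.18},
    {"slide": [0.07, -0.045, -0.045], "roll": -0.36},
    {"slide": [0.12, -0.075, -0.045], "roll": -0.54},
    {"slide": [0.17, -0.11, -0.045], "roll": -0.72},
    {"slide": [0.22, -0.145, -0.045], "roll": -0.9},
  ],
  fingers=1,
)

```text
t: 3.12
eef_pos: [353.7, -391.3, 259.8]
tcp_rot: [3.141, 0.0, 1.207]
ft_force: [0.5, -0.2, 0.0]
opening: 1.003
grip_force: 0.0
```

```bash
python3 go.py 543.5 -164 260 98.5
```

```text
pos [ 353.7 -391.3  259.8] yaw 69.18 slide [ 2.80e-01  9.66e-02 -2.00e-04] roll -0.5117 rows 4.7 t 3.12 tilt [ 0.0003 -0.0004]
```

Request:
step_arm(
  increments=[
    {"slide": [0.055, 0.02, 0], "roll": -0.11},
    {"slide": [0.115, 0.04, 0], "roll": -0.22},
    {"slide": [0.175, 0.06, 0], "roll": -0.34},
    {"slide": [0.23, 0.08, 0], "roll": -0.45},
    {"slide": [0.28, 0.0965, 0], "roll": -0.512},
  ],
)

```text
t: 3.75
eef_pos: [545.0, -164.7, 259.8]
tcp_rot: [3.141, 0.0, 1.717]
ft_force: [0.6, -0.7, -1.0]
opening: 1.0
grip_force: 0.0
```

```bash
python3 go.py 543.5 -164 135 98.5
python3 - <<'E'
from h import *
c=cam('wrist'); save(c,'w1.png'); W=cloud(c)
print(np.linalg.inv(c['camera_from_world'])[:3,3].round(0))
for z0,t,n in ((170,5,'top'),(160,20,'head'),(62,3,'foot'),(54,3,'riser')): print(n,fit(W,(543,-164),z0,60 if n=='riser' else 45,t))
for n in('top','side'):
    W=cloud(cam(n)); print(n,fit(W,(543,-164),62,45,3))
E
```

```text
pos [ 545.  -164.7  259.8] yaw 98.38 slide [ 0.0009 -0.0014  0.1248] roll -0.0020 rows 2.0 t 3.75 tilt [ 0.0004 -0.0002]
[535. -92. 431.]
top [ 543.4 -161.4   42.2    5.8   16.4  170.6  241. ]
head [ 544.5 -165.4   42.    11.2    9.9  175.8 1460. ]
foot [ 543.  -157.6   39.1   41.4    8.9   63.7 1345. ]
riser [ 540.1 -165.8   72.1   71.5    7.8   55.7 1974. ]
top [ 543.1 -163.    40.3   54.4    9.7   62.6  492. ]
side [ 543.2 -163.4   40.    58.9    9.    61.2  289. ]
```

View pics/w1.png

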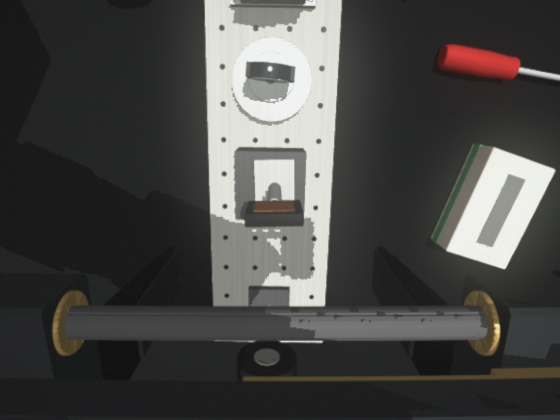

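The wrist view shows the filter at (274,213), centred between the open fingers, with the iris at (270,75). Going down on the filter.

Request:
step_arm(
  increments=[
    {"slide": [0.001, -0.0015, 0.04], "roll": -0.012},
    {"slide": [0.001, -0.0015, 0.08], "roll": -0.012},
    {"slide": [0.001, -0.0015, 0.11], "roll": -0.012},
    {"slide": [0.001, -0.0015, 0.125], "roll": -0.012},
    {"slide": [0.001, -0.0015, 0.125], "roll": -0.012},
  ],
)

```text
t: 4.53
eef_pos: [541.7, -166.4, 134.3]
tcp_rot: [-3.141, -0.0, 1.725]
ft_force: [-0.5, -0.1, -0.2]
opening: 1.001
grip_force: 0.0
```

Request:
step_arm(
  increments=[
    {"slide": [0, 0, 0], "roll": 0},
    {"slide": [0, 0, 0], "roll": 0},
    {"slide": [0, 0, 0], "roll": 0},
    {"slide": [0, 0, 0], "roll": 0},
    {"slide": [0, 0, 0], "roll": 0},
  ],
  fingers=0.3,
)

```text
t: 5.15
eef_pos: [542.1, -165.8, 134.7]
tcp_rot: [3.141, 0.0, 1.726]
ft_force: [0.7, -1.1, 1.0]
opening: 0.533
grip_force: 0.0
```

Request:
step_arm(
  increments=[
    {"slide": [0, 0, 0], "roll": 0},
    {"slide": [0, 0, 0], "roll": 0},
    {"slide": [0, 0, 0], "roll": 0},
  ],
  fingers=0.3,
)

```text
t: 5.52
eef_pos: [542.2, -165.8, 134.6]
tcp_rot: [3.142, 0.0, 1.726]
ft_force: [1.0, 1.1, 0.4]
opening: 0.443
grip_force: 29.9
```

```bash
python3 go.py 542.1 -165.8 290 98.9
```

```text
pos [ 542.2 -165.8  134.6] yaw 98.88 slide [-0.000e+00 -1.000e-04 -1.554e-01] roll -0.0003 rows 2.5 t 5.53 tilt [ 0.0001 -0.0001]
```

Request:
step_arm(
  increments=[
    {"slide": [0, 0, -0.015], "roll": 0},
    {"slide": [0, 0, -0.05], "roll": 0},
    {"slide": [0, 0, -0.095], "roll": 0},
    {"slide": [0, 0, -0.135], "roll": 0},
    {"slide": [0, 0, -0.155], "roll": 0},
  ],
)

```text
t: 6.15
eef_pos: [542.2, -165.9, 292.9]
tcp_rot: [3.139, 0.002, 1.726]
ft_force: [-1.1, -0.1, -2.4]
opening: 0.44
grip_force: 29.9
```

```bash
python3 - <<'E'
from h import *
s=state(); print(s['eef_pos'],s['opening'],s['ft_force'])
for n in('top','side'):
    W=cloud(cam(n)); print(n,'foot',fit(W,(542,-165),217,45,3),fit(W,(542,-165),250,30,20),'row',[fit(W,(G[k][0],G[k][1]),G[k][2],55,3) for k in ('riser_mid',)])
E
python3 go.py 498.5 146.5 290 97.35
```

```text
[ 542.22867399 -165.85430796  292.90215352] 0.43963467659763056 [-1.10969656 -0.09734168 -2.43827281]
top foot [ 541.7 -158.9   40.5   47.9    9.3  219.4  153. ] [ 542.6 -161.1    6.3   12.7   -3.1  248.3   89. ] row [array([ 538.6, -164.5,   72.4,   71.5,    7. ,   54.6, 1268. ])]
side foot [ 544.3 -165.    41.2   60.1    9.8  218.9  115. ] [ 542.6 -160.5   13.3    7.8   24.1  252.3  111. ] row [array([ 538.6, -164.6,   72.3,   75.4,    7.6,   53.1,  769. ])]
pos [ 542.5 -166.   292.5] yaw 98.88 slide [0.3155 0.0048 0.0018] roll 0.0268 rows 5.0 t 6.25 tilt [ 0.004  -0.0019]
```

Request:
step_arm(
  increments=[
    {"slide": [0.015, 0, 0], "roll": 0},
    {"slide": [0.05, 0.001, 0], "roll": 0.005},
    {"slide": [0.09, 0.0015, 0], "roll": 0.01},
    {"slide": [0.13, 0.002, 0], "roll": 0.015},
    {"slide": [0.17, 0.003, 0], "roll": 0.02},
  ],
)

```text
t: 6.88
eef_pos: [517.7, 4.6, 288.4]
tcp_rot: [-3.139, -0.001, 1.706]
ft_force: [0.5, -0.3, -2.8]
opening: 0.438
grip_force: 29.9
```

Request:
step_arm(
  increments=[
    {"slide": [0.04, 0, 0], "roll": 0},
    {"slide": [0.08, 0, 0], "roll": 0},
    {"slide": [0.115, 0, 0], "roll": 0},
    {"slide": [0.14, 0, 0], "roll": 0},
    {"slide": [0.145, 0, 0], "roll": 0.0},
  ],
)

```text
t: 7.5
eef_pos: [498.1, 147.9, 288.6]
tcp_rot: [-3.139, -0.0, 1.708]
ft_force: [0.6, -1.1, -2.0]
opening: 0.437
grip_force: 29.9
```

```bash
python3 - <<'E'
from h import *
for n in('top','side'):
    c=cam(n);W=cloud(c); print(n,'foot',fit(W,(498,147),217,45,3))
    T=np.linalg.inv(c['camera_from_world'])[:3,3]
    z=W[...,2]
    m=(abs(z-14)<5)&(c['color'].max(2)<95)&(np.hypot(W[...,0]-498,W[...,1]-148)<62)
    p=W[m][:,:2].astype(np.float32); print('plate',cv2.minAreaRect(p),np.median(W[m][:,2]))
E
python3 go.py 498.5 146.5 95 97.35
```

```text
top foot [499.1 140.4  40.3  42.4   8.9 217.  792. ]
plate ((479.8713684082031, 128.3188018798828), (39.068214416503906, 56.090152740478516), 1.3216438293457031) 14.785635347210587
side foot [498.8 148.9  41.   59.    8.7 215.6 605. ]
plate ((497.2872314453125, 147.82754516601562), (79.50492095947266, 61.68280029296875), 9.207357406616211) 13.504592204404275
pos [498.7 146.7 288.9] yaw 97.80 slide [-2.000e-04  1.000e-04  1.939e-01] roll 0.0078 rows 3.1 t 7.60 tilt [-0.0014 -0.0004]
```

Request:
step_arm(
  increments=[
    {"slide": [0, 0, 0.04], "roll": 0.008},
    {"slide": [0, 0, 0.09], "roll": 0.008},
    {"slide": [0, 0, 0.14], "roll": 0.008},
    {"slide": [0, 0, 0.175], "roll": 0.008},
    {"slide": [0, 0, 0.186], "roll": 0.008},
  ],
)

```text
t: 8.22
eef_pos: [498.5, 145.4, 101.8]
tcp_rot: [-3.138, 0.0, 1.697]
ft_force: [0.2, -0.1, -1.5]
opening: 0.441
grip_force: 29.9
```

Request:
step_arm(
  increments=[
    {"slide": [0, 0, 0.003], "roll": 0},
    {"slide": [0, 0, 0.005], "roll": 0},
    {"slide": [0, 0, 0.007], "roll": 0},
    {"slide": [0, 0, 0.0075], "roll": 0},
    {"slide": [0, 0, 0.0075], "roll": 0},
  ],
)

```text
t: 8.85
eef_pos: [499.5, 146.4, 96.4]
tcp_rot: [3.141, 0.0, 1.698]
ft_force: [-0.1, -0.1, -2.4]
opening: 0.436
grip_force: 29.9
```

Request:
step_arm(
  increments=[
    {"slide": [0, 0, 0.001], "roll": 0},
    {"slide": [0, 0, 0.001], "roll": 0},
    {"slide": [0, 0, 0.0015], "roll": 0},
    {"slide": [0, 0, 0.0015], "roll": 0},
  ],
)

```text
t: 9.35
eef_pos: [499.4, 146.3, 94.6]
tcp_rot: [3.142, 0.0, 1.698]
ft_force: [0.2, 0.6, -1.9]
opening: 0.439
grip_force: 29.9
```

Request:
step_arm(
  increments=[
    {"slide": [0, 0, 0.0005], "roll": 0},
    {"slide": [0, 0, 0.0005], "roll": 0},
  ],
)

```text
t: 9.6
eef_pos: [499.5, 146.3, 94.5]
tcp_rot: [3.141, 0.0, 1.698]
ft_force: [-2.0, -0.0, 4.5]
opening: 0.438
grip_force: 30.0
```

Request:
step_arm(
  increments=[
    {"slide": [0, 0, 0], "roll": 0},
    {"slide": [0, 0, 0], "roll": 0},
    {"slide": [0, 0, 0], "roll": 0},
    {"slide": [0, 0, 0], "roll": 0},
  ],
  fingers=0.8,
)

```text
t: 10.1
eef_pos: [499.3, 146.3, 94.0]
tcp_rot: [-3.141, 0.0, 1.698]
ft_force: [0.0, 0.2, 0.0]
opening: 0.78
grip_force: 0.0
```

Request:
step_arm(
  increments=[
    {"slide": [0, 0, -0.02], "roll": 0},
    {"slide": [0, 0, -0.06], "roll": 0},
    {"slide": [0, 0, -0.11], "roll": 0},
    {"slide": [0, 0, -0.14], "roll": 0},
    {"slide": [0, 0, -0.145], "roll": 0},
  ],
)

```text
t: 10.72
eef_pos: [499.8, 146.4, 240.8]
tcp_rot: [3.138, 0.0, 1.698]
ft_force: [0.3, -0.7, 0.3]
opening: 0.798
grip_force: 0.0
```

```bash
python3 - <<'E'
from h import *
for n in('top','side'):
    c=cam(n);W=cloud(c); print(n,'filter foot',fit(W,(498,147),22,40,2.5),'head',fit(W,(498,147),115,40,20))
    print('lens head',fit(W,(513.7,44),154,45,21),'foot',fit(W,(513,44),86,40,2.5))
E
python3 go.py 513.7 44.4 240 92.5
```

```text
top filter foot [499.7 146.6  40.1  56.3   8.   22.7 390. ] head [499.5 146.2  42.3  11.3   7.5 126.4 172. ]
lens head [513.6  43.7  41.7  25.4   1.8 170.9 440. ] foot [513.4  45.1  46.4  47.    1.9  86.7 311. ]
side filter foot [500.2 148.   41.1  58.2   7.1  21.6 421. ] head [499.3 148.5  43.1  12.5   7.2 122.2 360. ]
lens head [504.1  45.2  23.3  23.9   4.6 146.6  31. ] foot [512.4  44.9  45.1  47.6   4.   85.3 331. ]
pos [499.2 146.3 238.8] yaw 97.28 slide [-0.1029  0.0015 -0.0011] roll 0.0833 rows 1.6 t 10.82 tilt [ 0.0001 -0.0001]
```

Request:
step_arm(
  increments=[
    {"slide": [-0.04, 0.0005, 0], "roll": 0.03},
    {"slide": [-0.08, 0.001, 0], "roll": 0.06},
    {"slide": [-0.1, 0.0015, 0], "roll": 0.085},
    {"slide": [-0.103, 0.0015, 0.0], "roll": 0.087},
    {"slide": [-0.103, 0.0015, 0.0], "roll": 0.087},
  ],
  fingers=1,
)

```text
t: 11.45
eef_pos: [513.6, 44.7, 238.3]
tcp_rot: [-3.14, -0.0, 1.611]
ft_force: [0.0, 1.6, 0.3]
opening: 1.001
grip_force: 0.0
```

```bash
python3 go.py 513.4 44.4 135 92.2
```

```text
pos [513.6  44.7 238.3] yaw 92.31 slide [-0.0003 -0.      0.1033] roll 0.0019 rows 1.7 t 11.45 tilt [-0.0015  0.0001]
```

Request:
step_arm(
  increments=[
    {"slide": [0, 0, 0.03], "roll": 0.002},
    {"slide": [0, 0, 0.07], "roll": 0.002},
    {"slide": [0, 0, 0.095], "roll": 0.002},
    {"slide": [0, 0, 0.104], "roll": 0.002},
    {"slide": [0, 0, 0.104], "roll": 0.002},
  ],
)

```text
t: 12.08
eef_pos: [513.8, 44.9, 135.1]
tcp_rot: [-3.141, 0.0, 1.61]
ft_force: [-1.2, 0.4, 0.9]
opening: 1.004
grip_force: 0.0
```

Request:
step_arm(
  increments=[
    {"slide": [0, 0, 0], "roll": 0},
    {"slide": [0, 0, 0], "roll": 0},
    {"slide": [0, 0, 0], "roll": 0},
    {"slide": [0, 0, 0], "roll": 0},
    {"slide": [0, 0, 0], "roll": 0},
  ],
  fingers=0.3,
)

```text
t: 12.7
eef_pos: [513.9, 44.3, 135.2]
tcp_rot: [3.141, 0.0, 1.609]
ft_force: [-0.4, 0.7, 0.7]
opening: 0.534
grip_force: 0.0
```

Request:
step_arm(
  increments=[
    {"slide": [0, 0, 0], "roll": 0},
    {"slide": [0, 0, 0], "roll": 0},
    {"slide": [0, 0, 0], "roll": 0},
  ],
)

```text
t: 13.08
eef_pos: [513.9, 44.3, 135.1]
tcp_rot: [3.142, 0.0, 1.609]
ft_force: [-0.9, -0.2, 0.6]
opening: 0.438
grip_force: 29.8
```

Request:
step_arm(
  increments=[
    {"slide": [0, 0, -0.015], "roll": 0},
    {"slide": [0, 0, -0.04], "roll": 0},
    {"slide": [0, 0, -0.065], "roll": 0},
    {"slide": [0, 0, -0.075], "roll": 0},
    {"slide": [0, 0, -0.075], "roll": 0},
  ],
)

```text
t: 13.7
eef_pos: [513.9, 44.3, 210.6]
tcp_rot: [3.141, 0.0, 1.609]
ft_force: [0.4, -0.2, -2.5]
opening: 0.437
grip_force: 29.8
```

```bash
python3 - <<'E'
from h import *
print(state()['eef_pos'])
for n in('top','side'):
    W=cloud(cam(n)); print(n,'lens foot',fit(W,(513,44),161,40,3),fit(W,(511,44),78,50,3))
E
python3 go.py 538.6 -164.9 210 97.35
```

```text
[513.9161818   44.32919517 210.58665821]
top lens foot None None
side lens foot [513.6  45.1  45.9  46.1   3.6 160.1 436. ] [511.8  44.   64.6  65.5   7.7  77.2 884. ]
pos [513.5  44.3 209.5] yaw 92.18 slide [-0.21    0.0171 -0.0005] roll -0.0903 rows 3.4 t 13.80 tilt [-0.001  -0.0001]
```

Request:
step_arm(
  increments=[
    {"slide": [-0.015, 0.001, 0], "roll": -0.01},
    {"slide": [-0.05, 0.004, 0], "roll": -0.03},
    {"slide": [-0.09, 0.007, 0], "roll": -0.05},
    {"slide": [-0.13, 0.01, 0], "roll": -0.07},
    {"slide": [-0.17, 0.014, 0], "roll": -0.08},
  ],
)

```text
t: 14.42
eef_pos: [534.0, -126.2, 209.1]
tcp_rot: [-3.14, -0.001, 1.689]
ft_force: [0.3, 0.6, -2.3]
opening: 0.44
grip_force: 29.8
```

Request:
step_arm(
  increments=[
    {"slide": [-0.025, 0.0005, 0], "roll": -0.01},
    {"slide": [-0.037, 0.0005, 0], "roll": -0.01},
    {"slide": [-0.04, 0.0005, 0], "roll": -0.01},
    {"slide": [-0.04, 0.0005, 0], "roll": -0.01},
  ],
)

```text
t: 14.92
eef_pos: [539.4, -164.0, 209.9]
tcp_rot: [-3.141, -0.0, 1.699]
ft_force: [0.2, 0.3, -2.5]
opening: 0.441
grip_force: 29.8
```

```bash
python3 go.py 538.6 -164.9 111 97.35;python3 - <<'E'
from h import *
for n in('top','side'):
    W=cloud(cam(n)); print(n,'lens foot',fit(W,(538.6,-164),161,40,3),fit(W,(538,-164),54,55,3))
E
```

```text
pos [ 539.4 -164.   209.9] yaw 97.35 slide [-0.0008 -0.0008  0.0989] roll 0.0000 rows 1.6 t 14.93 tilt [-0.0005  0.0003]
top lens foot [ 537.4 -153.5   46.4   26.8    8.3  161.4  522. ] [ 538.1 -162.6   72.7   67.5    7.9   54.7 1014. ]
side lens foot [ 539.3 -164.1   46.7   49.7    6.2  160.3  314. ] [ 538.6 -164.2   72.5   75.4    7.6   53.2  771. ]
```

Request:
step_arm(
  increments=[
    {"slide": [-0.0007, -0.0008, 0.03], "roll": 0},
    {"slide": [-0.0007, -0.0008, 0.065], "roll": 0},
    {"slide": [-0.0007, -0.0008, 0.088], "roll": 0},
    {"slide": [-0.0007, -0.0008, 0.095], "roll": 0},
    {"slide": [-0.0007, -0.0008, 0.097], "roll": 0},
  ],
)

```text
t: 15.65
eef_pos: [539.1, -165.2, 113.5]
tcp_rot: [3.141, 0.0, 1.699]
ft_force: [0.1, 0.3, -2.1]
opening: 0.442
grip_force: 29.8
```

Request:
step_arm(
  increments=[
    {"slide": [0, 0, 0], "roll": 0},
    {"slide": [0, 0, 0.0005], "roll": 0},
    {"slide": [0, 0, 0.001], "roll": 0},
  ],
)

```text
t: 16.02
eef_pos: [539.0, -165.6, 112.6]
tcp_rot: [3.141, 0.001, 1.699]
ft_force: [0.9, 0.2, -2.1]
opening: 0.443
grip_force: 29.8
```

Request:
step_arm(
  increments=[
    {"slide": [0, 0, 0.0005], "roll": 0},
    {"slide": [0, 0, 0.001], "roll": 0},
    {"slide": [0, 0, 0.001], "roll": 0},
  ],
)

```text
t: 16.4
eef_pos: [538.8, -165.5, 111.1]
tcp_rot: [-3.142, 0.0, 1.699]
ft_force: [-0.0, -0.4, -1.1]
opening: 0.443
grip_force: 29.8
```

Request:
step_arm(
  increments=[
    {"slide": [0, 0, 0.0005], "roll": 0},
    {"slide": [0, 0, 0.0005], "roll": 0},
  ],
)

```text
t: 16.65
eef_pos: [538.8, -165.6, 111.1]
tcp_rot: [3.141, 0.0, 1.699]
ft_force: [-2.7, 0.6, 4.8]
opening: 0.442
grip_force: 29.8
```

Contact. Release and rise.

Request:
step_arm(
  increments=[
    {"slide": [0, 0, 0], "roll": 0},
    {"slide": [0, 0, 0], "roll": 0},
    {"slide": [0, 0, 0], "roll": 0},
    {"slide": [0, 0, 0], "roll": 0},
  ],
  fingers=0.8,
)

```text
t: 17.15
eef_pos: [538.8, -165.5, 110.6]
tcp_rot: [-3.142, 0.0, 1.699]
ft_force: [0.4, 0.6, 0.3]
opening: 0.781
grip_force: 0.0
```

Request:
step_arm(
  increments=[
    {"slide": [0, 0, -0.02], "roll": 0},
    {"slide": [0, 0, -0.06], "roll": 0},
    {"slide": [0, 0, -0.09], "roll": 0},
    {"slide": [0.05, 0, -0.1], "roll": 0.02},
    {"slide": [0.1, 0, -0.1], "roll": 0.04},
  ],
  fingers=1,
)

```text
t: 17.77
eef_pos: [526.1, -65.5, 211.5]
tcp_rot: [3.14, 0.001, 1.657]
ft_force: [0.7, 0.3, 0.9]
opening: 1.001
grip_force: 0.0
```

```bash
python3 go.py 524.5 -58 210 93.5;python3 - <<'E'
from h import *
for n in('top','side'):
    W=cloud(cam(n)); print(n,'lens foot',fit(W,(538.6,-164),62,40,3),'head',fit(W,(538.6,-164),130,40,20),'riser',fit(W,(538,-164),54,55,3))
    print('iris head',fit(W,(524.5,-58),82,40,20),'foot',fit(W,(524.5,-58),38,30,3),'riser',fit(W,(525,-60.5),30,55,3))
E
```

```text
pos [526.1 -65.5 211.5] yaw 94.92 slide [ 0.0077 -0.0009  0.0015] roll 0.0248 rows 0.1 t 17.77 tilt [ 0.0018 -0.0004]
top lens foot None head None riser None
iris head None foot None riser None
side lens foot [ 539.  -165.3   46.4   48.4    8.    61.1  276. ] head [ 538.3 -163.9   42.6   27.8    7.7  133.9  213. ] riser [ 538.6 -164.2   73.    75.2    7.4   53.2  415. ]
iris head [524.6 -57.1  43.1  16.1   2.4  88.4 296. ] foot [523.3 -54.6  46.9  42.1  26.2  37.2 245. ] riser [524.  -56.6  80.2  75.2  28.9  29.2 476. ]
```

Request:
step_arm(
  increments=[
    {"slide": [0.0077, -0.0005, 0], "roll": 0.027},
    {"slide": [0.0077, -0.0005, 0.05], "roll": 0.027},
    {"slide": [0.0077, -0.0005, 0.1], "roll": 0.027},
    {"slide": [0.0077, -0.0005, 0.135], "roll": 0.027},
    {"slide": [0.0077, -0.0005, 0.147], "roll": 0.027},
  ],
)

```text
t: 18.5
eef_pos: [524.3, -59.0, 61.9]
tcp_rot: [-3.139, -0.001, 1.632]
ft_force: [-0.2, -0.2, 1.4]
opening: 0.997
grip_force: 0.0
```

Request:
step_arm(
  increments=[
    {"slide": [0, 0, 0], "roll": 0},
    {"slide": [0, 0, 0], "roll": 0},
    {"slide": [0, 0, 0], "roll": 0},
    {"slide": [0, 0, 0], "roll": 0},
    {"slide": [0, 0, 0], "roll": 0},
  ],
  fingers=0.55,
)

```text
t: 19.12
eef_pos: [525.0, -58.7, 63.9]
tcp_rot: [3.141, 0.0, 1.632]
ft_force: [0.8, -1.1, -0.0]
opening: 0.568
grip_force: 0.0
```

```bash
python3 go.py 524.5 -58 63 93.3
```

```text
pos [525.  -58.7  63.9] yaw 93.50 slide [ 0.0007 -0.0004  0.0009] roll 0.0034 rows 0.0 t 19.12 tilt [ 0.0005 -0.0002]
```

Request:
step_arm(
  increments=[
    {"slide": [0, 0, 0.001], "roll": 0.003},
    {"slide": [0, 0, 0.001], "roll": 0.003},
    {"slide": [0, 0, 0.001], "roll": 0.003},
    {"slide": [0, 0, 0.001], "roll": 0.003},
  ],
  fingers=0.3,
)

```text
t: 19.62
eef_pos: [524.8, -58.7, 62.5]
tcp_rot: [-3.141, 0.0, 1.629]
ft_force: [-0.1, -0.8, -1.0]
opening: 0.441
grip_force: 30.0
```

Request:
step_arm(
  increments=[
    {"slide": [0, 0, -0.015], "roll": 0},
    {"slide": [0, 0, -0.05], "roll": 0},
    {"slide": [0, 0, -0.085], "roll": 0},
    {"slide": [0, 0, -0.1], "roll": 0},
    {"slide": [0, 0, -0.1], "roll": 0},
  ],
)

```text
t: 20.25
eef_pos: [525.1, -58.7, 163.4]
tcp_rot: [3.14, 0.001, 1.629]
ft_force: [-0.2, 0.7, -1.7]
opening: 0.436
grip_force: 30.0
```

```bash
python3 - <<'E'
from h import *
print(state()['eef_pos'])
for n in('top','side'):
    W=cloud(cam(n)); print(n,'iris foot',fit(W,(525,-58),138,35,3),'riser',fit(W,(525,-60.5),30,55,3))
E
python3 go.py 511.7 43.5 163 97.35
```

```text
[525.06925978 -58.69997411 163.376091  ]
top iris foot None riser None
side iris foot [523.8 -55.8  47.3  44.6  23.3 137.2 271. ] riser [525.5 -58.7  79.5  81.6  34.2  29.2 885. ]
pos [524.4 -58.6 161.8] yaw 93.32 slide [ 0.1026 -0.0067 -0.0012] roll -0.0703 rows 1.6 t 20.35 tilt [-0.0013  0.0002]
```

Request:
step_arm(
  increments=[
    {"slide": [0.015, -0.001, 0], "roll": -0.01},
    {"slide": [0.05, -0.003, 0], "roll": -0.03},
    {"slide": [0.085, -0.005, 0], "roll": -0.06},
    {"slide": [0.1, -0.0067, 0], "roll": -0.07},
    {"slide": [0.1025, -0.0067, 0], "roll": -0.07},
  ],
)

```text
t: 20.98
eef_pos: [511.9, 44.1, 162.2]
tcp_rot: [-3.141, 0.0, 1.7]
ft_force: [0.1, -0.0, -0.6]
opening: 0.439
grip_force: 30.0
```

Request:
step_arm(
  increments=[
    {"slide": [0, 0, 0], "roll": 0},
  ],
)

```text
t: 21.1
eef_pos: [512.3, 42.9, 162.4]
tcp_rot: [-3.141, 0.0, 1.699]
ft_force: [-0.5, -0.3, -1.4]
opening: 0.439
grip_force: 30.0
```

```bash
python3 go.py 511.7 43.2 112 97.35
python3 - <<'E'
from h import *
for n in('top','side'):
    W=cloud(cam(n)); print(n,'iris foot',fit(W,(511,44),138,35,3),'riser',fit(W,(511,44),78,50,3))
E
```

```text
pos [512.3  42.9 162.4] yaw 97.32 slide [ 0.0004 -0.0006  0.0504] roll -0.0006 rows 0.8 t 21.10 tilt [-0.0002 -0.0002]
top iris foot None riser None
side iris foot [511.   47.7  46.5  40.3  19.  137.4 312. ] riser [511.7  44.2  64.5  65.1   8.2  77.1 771. ]
```

Request:
step_arm(
  increments=[
    {"slide": [0, -0.0005, 0.015], "roll": 0},
    {"slide": [0, -0.0005, 0.035], "roll": 0},
    {"slide": [0, -0.0005, 0.046], "roll": 0},
    {"slide": [0, -0.0005, 0.049], "roll": 0},
    {"slide": [0, -0.0005, 0.05], "roll": 0},
  ],
)

```text
t: 21.82
eef_pos: [511.9, 43.1, 112.6]
tcp_rot: [3.141, 0.0, 1.699]
ft_force: [0.3, -1.1, -2.3]
opening: 0.44
grip_force: 30.0
```

Request:
step_arm(
  increments=[
    {"slide": [0, 0, 0], "roll": 0},
    {"slide": [0, 0, 0.0005], "roll": 0},
    {"slide": [0, 0, 0.001], "roll": 0},
    {"slide": [0, 0, 0.001], "roll": 0},
  ],
)

```text
t: 22.32
eef_pos: [511.7, 43.2, 111.7]
tcp_rot: [3.142, 0.0, 1.699]
ft_force: [0.5, 0.1, -2.2]
opening: 0.44
grip_force: 30.0
```

Request:
step_arm(
  increments=[
    {"slide": [0, 0, 0.0005], "roll": 0},
    {"slide": [0, 0, 0.0005], "roll": 0},
    {"slide": [0, 0, 0.001], "roll": 0},
    {"slide": [0, 0, 0.001], "roll": 0},
  ],
)

```text
t: 22.82
eef_pos: [511.7, 43.2, 110.6]
tcp_rot: [-3.142, 0.0, 1.699]
ft_force: [0.3, -0.2, -2.3]
opening: 0.442
grip_force: 30.0
```

Request:
step_arm(
  increments=[
    {"slide": [0, 0, 0.0005], "roll": 0},
    {"slide": [0, 0, 0.0005], "roll": 0},
  ],
)

```text
t: 23.08
eef_pos: [511.7, 43.2, 110.4]
tcp_rot: [3.141, 0.0, 1.699]
ft_force: [-2.0, 0.4, 4.9]
opening: 0.441
grip_force: 30.0
```

Request:
step_arm(
  increments=[
    {"slide": [0, 0, 0], "roll": 0},
    {"slide": [0, 0, 0], "roll": 0},
    {"slide": [0, 0, 0], "roll": 0},
    {"slide": [0, 0, 0], "roll": 0},
  ],
  fingers=0.8,
)

```text
t: 23.58
eef_pos: [511.8, 43.2, 110.0]
tcp_rot: [-3.142, 0.0, 1.699]
ft_force: [1.1, 0.3, -1.2]
opening: 0.78
grip_force: 0.0
```

Request:
step_arm(
  increments=[
    {"slide": [0, 0, -0.02], "roll": 0},
    {"slide": [0, 0, -0.07], "roll": 0},
    {"slide": [0.02, 0, -0.1], "roll": 0},
    {"slide": [0.07, 0, -0.1], "roll": 0.0},
    {"slide": [0.103, 0, -0.1], "roll": 0.0},
  ],
  fingers=1,
)

```text
t: 24.2
eef_pos: [498.3, 146.8, 210.6]
tcp_rot: [3.141, -0.0, 1.699]
ft_force: [0.2, 0.2, 0.1]
opening: 0.995
grip_force: 0.0
```

```bash
python3 - <<'E'
from h import *
for n in('top','side'):
    W=cloud(cam(n)); print(n,'iris foot',fit(W,(512,44),86,35,3),'head',fit(W,(512,44),130,35,19),'riser',fit(W,(511.7,44),78,50,3))
    print('filter head',fit(W,(499.5,147),115,40,20),'foot',fit(W,(499.5,147),22,40,2.5))
    print('low',fit(W,(525,-60.5),30,55,4),'lens',fit(W,(538.6,-164),62,40,3),fit(W,(538.6,-164),130,40,20))
E
python3 go.py 499.6 147 95 97.4
```

```text
top iris foot [512.1  43.5  47.2  45.7  -4.   86.7 414. ] head [511.4  43.1  41.8  14.3   4.4 143.8 167. ] riser [511.5  43.6  64.1  64.3   7.3  78.7 795. ]
filter head [499.6 146.2  42.2  11.3   8.2 127.7 175. ] foot [499.7 146.6  40.1  56.4   8.1  22.8 393. ]
low [ 525.   -61.3   81.1   79.7  -43.6   30.8 1730. ] lens [ 538.4 -164.6   46.9   44.     6.8   62.6  366. ] [ 538.3 -164.8   42.7   26.     9.3  143.5  430. ]
side iris foot [503.1  48.5  47.4  27.2 -31.4  85.  101. ] head None riser [511.5  44.4  64.5  65.4   6.4  77.2 342. ]
filter head [499.7 148.8  43.1  11.7   7.9 123.1 364. ] foot [499.6 147.9  40.1  58.5   6.2  21.7 414. ]
low [510.3 -63.1  52.3  83.3  10.   29.  635. ] lens [ 538.8 -164.9   47.1   50.3    9.6   61.2  277. ] [ 539.  -165.    43.6   29.2   12.6  138.6  402. ]
pos [498.1 147.6 210.2] yaw 97.49 slide [-0.0009  0.0014  0.1152] roll 0.0016 rows 1.8 t 24.30 tilt [0.0002 0.0003]
```

Request:
step_arm(
  increments=[
    {"slide": [-0.0005, 0.0014, 0.03], "roll": 0},
    {"slide": [-0.0005, 0.0014, 0.075], "roll": 0},
    {"slide": [-0.0005, 0.0014, 0.105], "roll": 0},
    {"slide": [-0.0005, 0.0014, 0.115], "roll": 0},
    {"slide": [-0.0005, 0.0014, 0.115], "roll": 0},
  ],
)

```text
t: 24.92
eef_pos: [500.2, 144.7, 95.1]
tcp_rot: [-3.141, 0.0, 1.698]
ft_force: [0.8, -0.1, 1.0]
opening: 0.996
grip_force: 0.0
```

Request:
step_arm(
  increments=[
    {"slide": [0, 0, 0], "roll": 0},
    {"slide": [0, 0, 0], "roll": 0},
    {"slide": [0, 0, 0], "roll": 0},
    {"slide": [0, 0, 0], "roll": 0},
    {"slide": [0, 0, 0], "roll": 0},
  ],
  fingers=0.3,
)

```text
t: 25.55
eef_pos: [500.1, 145.1, 95.2]
tcp_rot: [3.141, 0.0, 1.699]
ft_force: [-0.4, 0.4, 0.0]
opening: 0.529
grip_force: 0.0
```

Request:
step_arm(
  increments=[
    {"slide": [0, 0, 0], "roll": 0},
    {"slide": [0, 0, 0], "roll": 0},
    {"slide": [0, 0, 0], "roll": 0},
  ],
)

```text
t: 25.92
eef_pos: [500.0, 145.1, 95.1]
tcp_rot: [-3.142, 0.0, 1.699]
ft_force: [0.2, 1.5, 0.8]
opening: 0.437
grip_force: 30.0
```

Request:
step_arm(
  increments=[
    {"slide": [0, 0, -0.015], "roll": 0},
    {"slide": [0, 0, -0.055], "roll": 0},
    {"slide": [0, 0, -0.105], "roll": 0},
    {"slide": [0, 0, -0.15], "roll": 0},
    {"slide": [0, 0, -0.175], "roll": 0},
  ],
)

```text
t: 26.55
eef_pos: [500.1, 145.1, 273.4]
tcp_rot: [3.138, -0.0, 1.699]
ft_force: [0.5, -0.2, -2.4]
opening: 0.438
grip_force: 30.0
```

```bash
python3 - <<'E'
from h import *
print(state()['eef_pos'])
for n in('top','side'):
    W=cloud(cam(n)); print(n,'foot',fit(W,(499.5,147),198,45,4))
E
python3 go.py 525 -61.3 270 97.35
```

```text
[500.07732887 145.11179833 273.40986584]
top foot [500.9 137.5  40.4  37.4   7.8 200.8 528. ]
side foot [500.9 148.   41.3  58.6   7.4 201.  448. ]
pos [500.7 145.2 273.3] yaw 97.34 slide [-0.2079 -0.0022  0.0033] roll -0.0002 rows 3.3 t 26.65 tilt [0.0053 0.0007]
```

Request:
step_arm(
  increments=[
    {"slide": [-0.015, 0, 0], "roll": 0},
    {"slide": [-0.05, -0.0005, 0], "roll": 0},
    {"slide": [-0.09, -0.001, 0], "roll": 0},
    {"slide": [-0.13, -0.0015, 0], "roll": 0},
    {"slide": [-0.17, -0.002, 0], "roll": 0},
  ],
)

```text
t: 27.28
eef_pos: [519.1, -25.9, 268.5]
tcp_rot: [-3.139, -0.001, 1.699]
ft_force: [-0.2, 0.5, -1.5]
opening: 0.439
grip_force: 30.0
```

Request:
step_arm(
  increments=[
    {"slide": [-0.025, 0, 0], "roll": 0},
    {"slide": [-0.037, 0, 0], "roll": 0},
    {"slide": [-0.039, 0, 0], "roll": 0},
    {"slide": [-0.039, 0, 0], "roll": 0},
  ],
)

```text
t: 27.78
eef_pos: [524.5, -62.0, 269.8]
tcp_rot: [-3.141, -0.0, 1.699]
ft_force: [0.3, 0.0, -1.9]
opening: 0.441
grip_force: 30.0
```

```bash
python3 - <<'E'
from h import *
print(state()['eef_pos'])
for n in('top','side'):
    W=cloud(cam(n)); print(n,'foot',fit(W,(525,-60),197,45,4),'low',fit(W,(525,-60),30,55,3))
E
python3 go.py 525.2 -62.5 111 97.35
```

```text
[524.53053848 -62.00416656 269.79938323]
top foot None low None
side foot [524.4 -58.7  41.   62.    7.4 196.1 442. ] low [524.  -62.4  75.6  82.5 -38.2  29.2 842. ]
pos [524.6 -61.8 270. ] yaw 97.39 slide [-0.0008  0.0005  0.159 ] roll 0.0006 rows 2.5 t 27.88 tilt [-0.0002  0.0001]
```

Request:
step_arm(
  increments=[
    {"slide": [-0.0007, 0.0005, 0.035], "roll": 0},
    {"slide": [-0.0007, 0.0005, 0.085], "roll": 0},
    {"slide": [-0.0007, 0.0005, 0.125], "roll": 0},
    {"slide": [-0.0007, 0.0005, 0.147], "roll": 0},
    {"slide": [-0.0007, 0.0005, 0.154], "roll": 0},
  ],
)

```text
t: 28.5
eef_pos: [524.9, -62.5, 115.1]
tcp_rot: [-3.14, -0.001, 1.7]
ft_force: [-0.5, 0.3, -2.0]
opening: 0.442
grip_force: 30.0
```

Request:
step_arm(
  increments=[
    {"slide": [0, 0, 0.001], "roll": 0},
    {"slide": [0, 0, 0.002], "roll": 0},
    {"slide": [0, 0, 0.003], "roll": 0},
    {"slide": [0, 0, 0.003], "roll": 0},
  ],
)

```text
t: 29.0
eef_pos: [525.4, -63.2, 113.5]
tcp_rot: [3.141, 0.0, 1.699]
ft_force: [-0.7, 0.1, -1.7]
opening: 0.439
grip_force: 30.0
```

Request:
step_arm(
  increments=[
    {"slide": [0.0005, 0, 0.001], "roll": 0},
    {"slide": [0.0005, 0, 0.0015], "roll": 0},
    {"slide": [0.0005, 0, 0.002], "roll": 0},
    {"slide": [0.0005, 0, 0.002], "roll": 0},
  ],
)

```text
t: 29.5
eef_pos: [525.3, -62.6, 111.1]
tcp_rot: [-3.142, 0.0, 1.699]
ft_force: [-0.5, -1.2, -1.7]
opening: 0.437
grip_force: 30.0
```

Request:
step_arm(
  increments=[
    {"slide": [0, 0, 0.0005], "roll": 0},
    {"slide": [0, 0, 0.001], "roll": 0},
    {"slide": [0, 0, 0.001], "roll": 0},
  ],
)

```text
t: 29.88
eef_pos: [525.3, -62.7, 111.1]
tcp_rot: [3.141, 0.0, 1.699]
ft_force: [-2.7, 1.9, 10.7]
opening: 0.441
grip_force: 30.0
```

Contact. Release, rise, and back off for a look.

Request:
step_arm(
  increments=[
    {"slide": [0, 0, -0.0005], "roll": 0},
    {"slide": [0, 0, -0.0005], "roll": 0},
    {"slide": [0, 0, -0.0005], "roll": 0},
    {"slide": [0, 0, -0.0005], "roll": 0},
  ],
  fingers=0.8,
)

```text
t: 30.38
eef_pos: [525.3, -62.6, 110.5]
tcp_rot: [-3.141, 0.0, 1.699]
ft_force: [-0.9, -0.1, 0.0]
opening: 0.777
grip_force: 0.0
```

Request:
step_arm(
  increments=[
    {"slide": [0, 0, -0.02], "roll": 0},
    {"slide": [0, 0, -0.07], "roll": 0},
    {"slide": [0, 0, -0.12], "roll": 0},
    {"slide": [0, 0, -0.17], "roll": 0.0},
    {"slide": [-0.03, 0.05, -0.2], "roll": 0.0},
  ],
)

```text
t: 31.0
eef_pos: [575.6, -84.2, 313.2]
tcp_rot: [3.138, 0.001, 1.7]
ft_force: [1.4, 0.3, 0.1]
opening: 0.796
grip_force: 0.0
```

Request:
step_arm(
  increments=[
    {"slide": [-0.05, -0.02, 0], "roll": 0},
    {"slide": [-0.1, -0.06, 0], "roll": 0},
    {"slide": [-0.15, -0.1, 0], "roll": 0},
    {"slide": [-0.2, -0.14, 0], "roll": 0.0},
    {"slide": [-0.22, -0.16, 0], "roll": 0.0},
  ],
)

```text
t: 31.62
eef_pos: [443.9, -325.7, 309.1]
tcp_rot: [-3.141, 0.0, 1.697]
ft_force: [-0.0, 0.6, -0.4]
opening: 0.804
grip_force: 0.0
```

Run:
```python
from h import *
print(state()['eef_pos'])
for n in('top','side','wrist'):
    c=cam(n); save(c,n+'9.png'); W=cloud(c)
    print(n)
    for k,(x,y),z,zf in (('filter',(525,-60.5),30,2.5),('lens',(538.6,-164.5),54,2.5),('iris',(511.6,44),78,2.5)):
        print(' ',k,'riser',fit(W,(x,y),z,52,3.5),'foot',fit(W,(x,y),z+8.5,38,3),'head',fit(W,(x,y),130,35,20))
for n in('top',):
    for t in('viewer','tissue_box','driver'): print(t,[ (r['confidence'],r['uv']) for r in mark_of(n,t)[:1]])
```

```text
[ 443.90548402 -325.74209059  309.09459269]
top
  filter riser [525.  -61.2  81.   79.6 -43.8  30.8 870. ] foot [524.9 -60.3  40.1  58.2   7.8  38.8 534. ] head [525.1 -60.1  41.8  12.1   8.1 139.1  91. ]
  lens riser [ 538.4 -164.8   72.8   71.7    7.6   54.7  824. ] foot [ 538.5 -165.    46.8   44.3    7.4   62.7  368. ] head [ 538.3 -164.8   42.6   26.6    8.4  143.7  450. ]
  iris riser [511.5  43.5  64.2  64.2   7.1  78.8 840. ] foot [512.1  43.4  47.1  45.6  -4.1  86.8 419. ] head [511.3  43.1  41.9  14.3   4.6 144.8 197. ]
side
  filter riser [525.1 -59.8  77.7  81.4  34.4  29.  465. ] foot [524.6 -59.6  40.6  58.8   7.1  37.2 312. ] head [525.  -58.8  42.6  12.6   9.9 133.2 333. ]
  lens riser [ 538.9 -164.3   72.7   75.4    8.4   53.2  372. ] foot [ 538.5 -164.9   46.2   48.     8.8   61.2  257. ] head [ 538.8 -164.6   44.    28.5   10.3  139.1  409. ]
  iris riser [511.7  43.7  65.   65.3   8.3  77.2 450. ] foot [509.5  48.2  46.2  41.5  26.7  85.3 279. ] head [511.4  44.6  42.7  15.3   7.3 137.3 343. ]
wrist
  filter riser None foot None head None
  lens riser [ 540.1 -166.1   72.6   73.2    8.1   55.7 2170. ] foot [ 539.9 -166.9   47.3   46.5    8.8   63.7 1343. ] head [ 540.6 -167.6   43.6   25.6    7.7  143.3 1338. ]
  iris riser None foot None head None
viewer [(0.96, [195.7, 107.5])]
tissue_box [(0.88, [371.6, 105.8])]
driver [(0.64, [318.8, 251.8])]
```

View pics/side9.png

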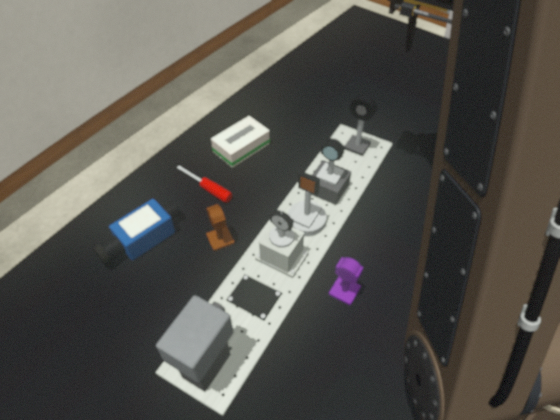

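View pics/wrist9.png

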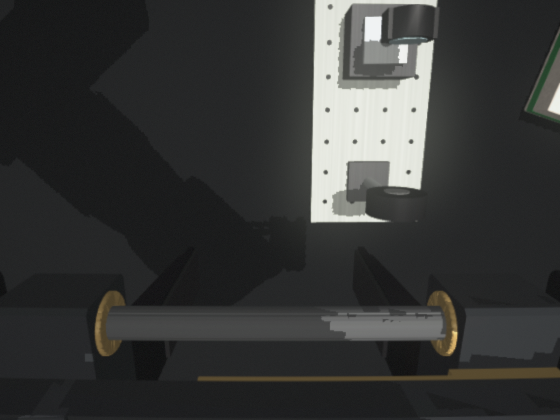

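The side view shows the filter on the low disc (308,200), the lens on the mid block (331,168), the iris on the aluminium block (281,235) and the spare plate empty (254,297). The bystanders and both look-alikes are where they were. Each optic is within about 1 mm of its riser's middle and aligned with the row.

```bash
python3 -c "
from cell import env
print(env.job_done())"
```

```text
the job is handed in; nothing more can be done
None
```

The job is handed in with the filter on the low riser, the lens on the middle and the iris on the high, each upright, let go, within about 1 mm of centre and facing along the beam to within about 3° (iris least certain), at about 32 s of the 101 s allowed.

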